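# Lay the foil box down and dock it

## Task

Get the pop-up foil box ready at the salon's colour station: push the standing purple box over with the fingertips, so that it topples away from its slot and lies on its back with the silver dispensing slot facing up. Then push it along the table until the end that was its top is flush and square against the front of the grey organiser, with no part of the box sticking out past the organiser's ends. Only push: never pinch or lift the box, and leave everything else where it is.

Things in the scene. Friction and masses are not known exactly. Their poses are not given: they have to be found in the camera images.
- foil_box: Purple closed carton, 0.2 to 0.35 kg, loose: 62 mm deep (x), 110 wide (y), 130 tall (z), standing at the start with its slot face (-x) turned to the robot's side, within 0.4 rad of square to the organiser. Origin: centre of its underside as it stands; z points to its top end. +x face: plain back with a white label. Pushed low it slides; pushed near the top it tips over its bottom edge.
- foil_box_slot (a point): Centre of the silver dispensing slot (a silver panel 84 x 34 mm with a black slit) on the -x face, 70 mm above the underside. A silver stripe on the top end runs along the slot-side edge, so the slot side can be told from above.
- foil_box_top (a point): Centre of the top end face (110 x 62 mm), 130 mm from the origin along the box's z.
- organiser: Grey (dark inside) open station organiser with rollers and small brushes in it, fixed to the table: 260 mm wide (y), 90 mm deep (x), 55 mm high (contents up to 58 mm). Origin at table height in the middle of its flat front face; that face is the plane x = 0 of its frame, the body lies at +x and the free table in front of it at -x (the robot's side).
- shampoo: Charcoal, nearly black bottle, 64 mm diameter, 190 mm tall, standing; origin under its centre. To be left alone.
- toner: Lilac bottle with a paper label, 60 mm diameter, 170 mm tall, standing; origin under its centre. To be left alone.
- developer: White bottle with a pink cap, 68 mm diameter, 160 mm tall, standing; origin under its centre. To be left alone.
- tint_bowl: Black bowl, 116 mm diameter, 55 mm high; origin under its centre. To be left alone.
- tint_brush: Pink-handled tint brush, 190 mm long, lying along its x axis; origin under its middle. To be left alone.
- glove_box: Plain pink carton without a slot, 70 x 100 mm and 75 mm tall; origin under its centre. To be left alone.
- comb: Black comb lying flat along its x axis, 180 x 31 mm, 7 mm high; origin under its middle. To be left alone.
- clip: Orange hair clip lying flat along its x axis, 90 x 18 mm, 18 mm high; origin under its middle. To be left alone.
Mind the look-alikes: they are no part of the job. There is more than one size of the foil_box; the job needs the middle-sized.

How it is judged:
On the way, in this order (a step that is already met when the one before it is completed fails the run):
1. the foil box lies at rest on its back, slot up (height (world z) of foil_box_slot above 0.057 m and angle between foil_box's own z axis and vertical between 1.5 and 1.64 rad and height (world z) of foil_box below 0.037 m and linear speed of foil_box below 0.02 m/s and angular speed of foil_box below 0.1 rad/s), for 0.2 s.
2. the end that was its top is flush and square against the organiser's front, within its ends (all of step 1 and x of foil_box_top in the frame of organiser between -0.006 and 0.004 m and y of foil_box_top in the frame of organiser between -0.08 and 0.08 m and angle between the z axis of foil_box and the x axis of organiser, either way round below 0.07 rad), for 0.2 s.
At the end, for the whole second after the job is handed in: The foil box lies flat on the table on its back (slot facing up, within 0.07 rad), at rest, its former top end against the organiser's front (centre of that end within 6 mm of it), square within 0.07 rad, and not sticking out past either end of the organiser by more than 5 mm (all of step 2); the robot touches nothing.
It fails at once if the foil box is lifted or carried (height (world z) of foil_box above 0.05 m or (angle between foil_box's own z axis and vertical below 0.25 rad and height (world z) of foil_box above 0.018 m)).
It fails at once if a bottle is pushed more than 25 mm out of place, lifted or tipped (distance of any of shampoo, toner, developer from where it was at the start of the episode above 0.025 m or angle between any of shampoo, toner, developer's own z axis and vertical above 0.4 rad).
It fails at once if the tint bowl or glove box is pushed more than 25 mm out of place, lifted or tipped (distance of any of tint_bowl, glove_box from where it was at the start of the episode above 0.025 m or angle between any of tint_bowl, glove_box's own z axis and vertical above 0.4 rad).
It fails at once if the brush, comb or clip is pushed more than 25 mm out of place, lifted or tipped (distance of any of tint_brush, comb, clip from where it was at the start of the episode above 0.025 m or angle between any of tint_brush, comb, clip's own z axis and vertical above 0.4 rad).
It also fails if it takes over 67 s, if anything falls off the work surface, if the arm or the gripper's body presses on something with over 40 N, if the wrist force passes 120 N, or if a joint passes its speed limit or range.

## Robot

A 6-joint arm with a two-finger parallel gripper is mounted at the origin on the work surface. World frame = base frame: x ahead of the robot, y to its left, z up, the work surface at z = 0. Lengths are in m, angles in rad, forces in N, time in s.
With the tool pointing down it reaches from about 0.275 to 0.85 m from the base axis. Payload 5.2 kg.
Tool frame: the origin (TCP) lies at the very end of the fingers, on their centre line; the grasp point (between the pads) lies behind it (ctrl.grasp_offset is the z of the grasp point in the tool frame, in m); z points along the fingers, y is the line along which they close (so a half turn about z gives the same grasp; the last joint's range is limited). The gripper opens to 85 mm and grips with 20 to 120 N. Pads are 22 mm wide; open, the fingers measure 114 mm over their backs; the gripper's body (76 mm by 85 mm) begins 54 mm behind the grasp point. The pads swing forward as they close: fully open they stand 13 mm farther back than shut.
Start: joints at [0.938, 0.259, 1.535, -0, 1.348, -0.203], TCP at [0.229, 0.5, 0.231] pointing down, gripper open.
Joint ranges: [-3.14, 3.14], [-0.91, 2.08], [0.19, 2.58], [-1.22, 4.36], [0.22, 2.71], [-3.12, 3.12]. Speed limits (rad/s): [2.57, 2.57, 3.14, 3.14, 3.14, 3.14].

## Interface

Orientations are given as a rotation vector (axis times angle).
In Python, from station import readout, optics, ctrl gives the robot as it stands.
- The arm moves only by the tool arm_command, never from a script. Its argument "steps" is a list of rows, each a list of 3 entries, a list of its own where there are three numbers: the opening in per cent of the stroke, from 0 (shut) to 100 (fully open), then the shift along the tool's x, y, z in m, then the turn about the tool's z in rad. A call has 1 to 12 rows; each row shifts and turns the commanded pose from where the row before left it, along the tool's axes as they then stand; what a row does not reach is not made up. A row lasts 1/12 s, in which the tool goes at most 41.7 mm and 7.16 degrees, less where a joint would pass 70% of its speed; a pose out of reach is approached as far as the arm can. A call is refused whole if a number of a shift passes 0.0417 or a number of a turn 0.125, either way. A call with a gripper value outside its range is refused whole. The fingers move at their own pace and stop on an object; "squeeze" is the grip in N (left out, the last holds). Time passes only in rows, so rows that do not move let the fingers close. It gives the time, the measured TCP pose, the force, the opening and the grip force at its end, in the units of the state.
- readout.state(): the state, without advancing time (a new reading comes with each control period).
- optics.capture(name): name is "side" or "top"; returns a dict with "pixels" (420x560x3 uint8, blue, green, red), "fx", "fy", "cx", "cy" (pixels), "dist_coeffs" ([k1, k2, p1, p2, k3] as OpenCV has them; the pictures are not rectified), "position" and "orientation" of the camera in the world. Camera axes: x right, y down, z forward; pixel columns grow to the right and rows downward; lengths in m; the calibration is good to about 2 mm. A picture is of the moment at which its call begins. There is no depth.
- ctrl.finish_job(): hands the job in; it is judged then, once.
The state is a dict: "clock": time; "joint_positions": joint angles; "joint_velocities": joint speeds; "joint_torque": joint torques, N m; "eef_pos": TCP position; "orientation": TCP orientation; "ft_force": force on the tool from outside, world axes, zero at the start; "wrist_torque": the same for the moment, N m; "width": finger opening in m; "grasp_force": force on a finger pad.
Only numpy, scipy, OpenCV 4.12 (cv2) and the standard library are available. Lean on these libraries where they do the work, as an engineer would, in place of code of your own. Each camera call takes 0.05 s, during which the arm holds its last target. There are 200 camera calls.

## Working session

There is one attempt and no reset: what is moved stays moved. The work goes in short steps, Python scripts to look and compute and a tool call to move; the robot and the scene stay as the last step left them, time stands still between calls to the robot, and variables do not carry over. Pictures are saved under pics/ and viewed, at most 10 in all, crops included, and the job is handed in when it is done.

Besides the shell and the picture viewer there is one more tool, called after "Emit:" by a JSON object that holds its "op" and its "data", one argument or row to a line. arm_command: Moves the arm, as the interface text tells. Its arguments: {"type":"object","properties":{"steps":{"type":"array"},"squeeze":{"type":"number"}},"required":["steps"]}

```bash
mkdir -p pics
cat > h.py <<'E'
import numpy as np, cv2
from scipy.spatial.transform import Rotation as R
from station import readout, optics, ctrl
def cap(n,f):
    c=optics.capture(n); cv2.imwrite(f'pics/{f}.png',c['pixels'])
    import pickle; pickle.dump(c,open(f'pics/{f}.pkl','wb')); return c
def load(f):
    import pickle; return pickle.load(open(f'pics/{f}.pkl','rb'))
def rot(c):
    o=np.array(c['orientation'],float)
    return o if o.shape==(3,3) else R.from_rotvec(o).as_matrix()
def K(c): return np.array([[c['fx'],0,c['cx']],[0,c['fy'],c['cy']],[0,0,1]],float)
def ray(c,uv,z):
    p=cv2.undistortPoints(np.array(uv,float).reshape(-1,1,2),K(c),np.array(c['dist_coeffs'],float)).reshape(-1,2)
    d=np.c_[p,np.ones(len(p))]@rot(c).T; o=np.array(c['position'])
    return o+d*((z-o[2])/d[:,2])[:,None]
def proj(c,P):
    r=rot(c).T; t=-r@np.array(c['position'])
    return cv2.projectPoints(np.array(P,float).reshape(-1,1,3),cv2.Rodrigues(r)[0],t,K(c),np.array(c['dist_coeffs'],float))[0].reshape(-1,2)
E
python3 - <<'E'
from h import *
for n in('top','side'):
    c=cap(n,n+'0'); print(n,c['position'],c['orientation'],c['fx'],c['dist_coeffs'])
s=readout.state(); print(s['orientation'],s['eef_pos'],s['clock'],ctrl.grasp_offset)
E
```

```text
top [0.306024   0.02911772 1.32708983] [-2.13391363  2.13782953 -0.16731668] 486.87586873349403 [-0.0332582  0.         0.         0.         0.       ]
side [ 0.05762039 -0.58013929  0.94363659] [-2.32176031  0.72100867 -0.29798207] 425.74323278505176 [-0.03544195  0.          0.          0.          0.        ]
[-6.69770362e-01 -3.06870053e+00  2.36448674e-03] [0.2288541  0.49960085 0.2305724 ] 0.1 -0.0187
```

View pics/top0.png

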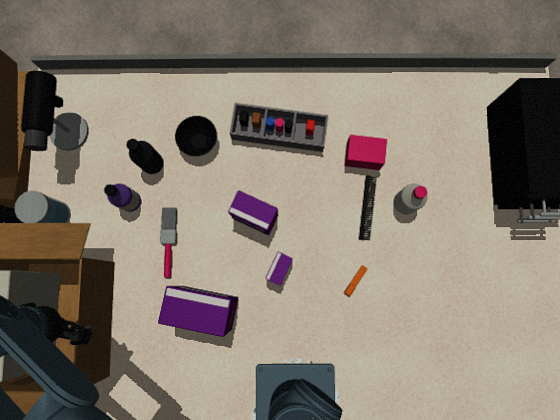

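View pics/side0.png

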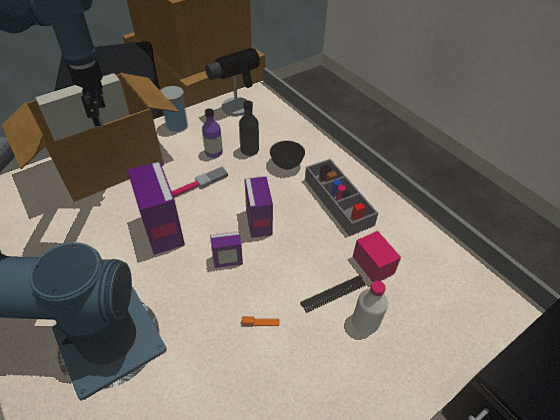

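The organiser is at about (279,127) in the top view. The middle-sized box is at about (253,212), with a small decoy at (279,268) and a large one at (199,310). I'll enlarge the middle region.

Run:
```python
import cv2
a=cv2.imread('pics/top0.png')[90:300,150:350]
cv2.imwrite('pics/c1.png',cv2.resize(a[0:160],None,fx=4,fy=3.75,interpolation=cv2.INTER_CUBIC))
```

```text
(no output)
```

View pics/c1.png

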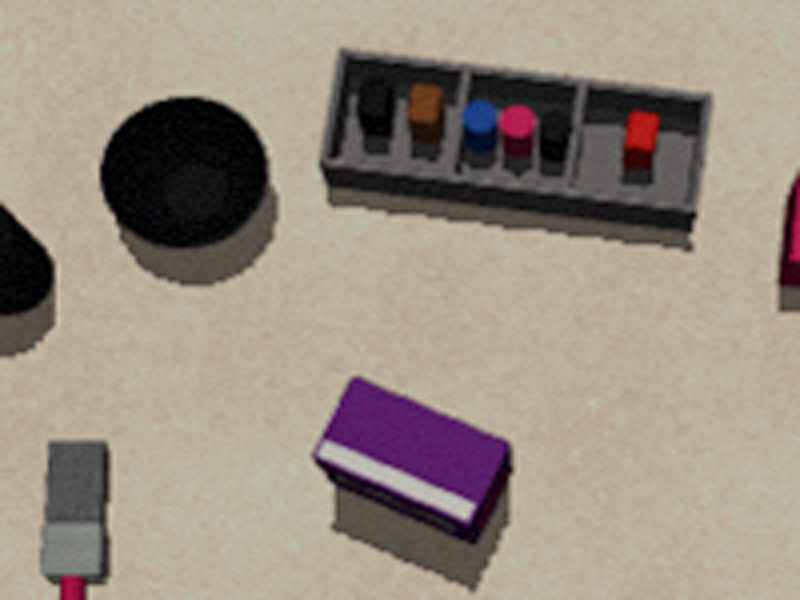

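Crop (px): box top corners are (355,377), (511,443), (474,527), (316,455), with the stripe on the near side. The organiser's front top edge runs (322,165) to (695,205). Both the slot and the stripe face the robot.

Run:
```python
from h import *
c=load('top0')
f=lambda L:[((x+.5)/4-.5+150,(y+.5)/3.75-.5+90) for x,y in L]
b=ray(c,f([(355,377),(511,443),(474,527),(316,455)]),.13)
o=ray(c,f([(322,165),(695,204),(710,95),(342,50)]),.055)
for n,p in(('box',b),('org',o)):
    print(n,p[:,:2].round(4).tolist(),[round(float(np.linalg.norm(p[i]-p[(i+1)%4])),4) for i in range(4)],p.mean(0).round(4))
    for i,j in((0,1),(3,2)) : d=p[i]-p[j]; print('yaw of +y',np.arctan2(-d[0],d[1]).round(4))
    for i,j in((0,3),(1,2)) : d=(p[i]-p[j])*(1 if n=='box' else -1); print('yaw of x',np.arctan2(d[1],d[0]).round(4))
m=(o[0]+o[1])/2; print('org front',m)
# grasp axes & other things in the way
s=readout.state(); print(R.from_rotvec(s['orientation']).as_matrix().round(3))
for n,uv,z in(('bowl',(196,135),.055),('shampoo',(135,146),.19),('brush',(168,240),.01),('small',(279,268),.08),('smallends',(283,250),.05),('glove',(367,148),.075),('comb',(371,178),.005)):print(n,ray(c,[uv],z).round(3))
```

```text
box [[0.5425, 0.1408], [0.4976, 0.0431], [0.4416, 0.066], [0.4898, 0.1644]] [0.1076, 0.0605, 0.1097, 0.0577] [0.4929 0.1036 0.13  ]
yaw of +y -0.4305
yaw of +y -0.4553
yaw of x -0.4216
yaw of x -0.3878
org [[0.7139, 0.1723], [0.6839, -0.0805], [0.7662, -0.0921], [0.8015, 0.16]] [0.2546, 0.0831, 0.2545, 0.0885] [0.7414 0.0399 0.055 ]
yaw of +y -0.1181
yaw of +y -0.1392
yaw of x -0.1396
yaw of x -0.1399
org front [0.69891972 0.04589698 0.055     ]
[[-0.909  0.417 -0.001]
 [ 0.417  0.909 -0.001]
 [ 0.    -0.002 -1.   ]]
bowl [[0.71  0.265 0.055]]
shampoo [[0.641 0.388 0.19 ]]
brush [[0.429 0.342 0.01 ]]
small [[0.35 0.04 0.08]]
smallends [[0.398 0.029 0.05 ]]
glove [[ 0.667 -0.195  0.075]]
comb [[ 0.601 -0.216  0.005]]
```

Emit:
{"op": "arm_command", "data": {
  "steps": [
    [50,[-0.028,-0.021,0],0],
    [50,[-0.028,-0.021,0],0],
    [50,[-0.028,-0.021,0],0],
    [50,[-0.028,-0.021,0],0],
    [50,[-0.028,-0.021,0],0],
    [50,[-0.028,-0.021,0],0],
    [50,[-0.028,-0.021,0],0],
    [50,[-0.028,-0.021,0],0],
    [50,[-0.028,-0.021,0],0],
    [50,[-0.028,-0.021,0],0],
    [50,[-0.028,-0.021,0],0],
    [50,[-0.028,-0.021,0],0]
  ]
}}

```text
clock: 1.1
eef_pos: [0.4298, 0.1293, 0.2311]
orientation: [-0.67, -3.069, 0.0]
ft_force: [1.0, 1.4, -0.3]
width: 0.0427
grasp_force: 0.0
```

```bash
cat > go.py <<'E'
from h import *
import sys
s=readout.state(); M=R.from_rotvec(s['orientation']).as_matrix(); p=np.array(s['eef_pos'])
print('t',s['clock'],'pos',p.round(4),'yaw of -x',np.arctan2(-M[1,0],-M[0,0]).round(3),'z',M[:,2].round(3),'w',s['width'],'F',np.round(s['ft_force'],2))
if len(sys.argv)>3: print('tool shift',(M.T@(np.array(sys.argv[1:4],float)-p)).round(4))
E
python3 go.py 0.428 0.133 0.1
python3 - <<'E'
from h import *
c=load('top0'); print(ray(c,[(237,291),(166,287),(231,335),(160,308)],.17).round(3))
E
```

```text
t 1.1 pos [0.4298 0.1293 0.2311] yaw of -x -0.43 z [-0.  0. -1.] w 0.0426632986152961 F [ 1.04  1.39 -0.33]
tool shift [0.0032 0.0027 0.1311]
[[0.294 0.137 0.17 ]
 [0.303 0.305 0.17 ]
 [0.193 0.15  0.17 ]
 [0.254 0.317 0.17 ]]
```

Emit:
{"op": "arm_command", "data": {
  "steps": [
    [50,[0.003,0.003,0.033],0],
    [50,[0,0,0.033],0],
    [50,[0,0,0.033],0],
    [50,[0,0,0.031],0],
    [50,[0,0,0],0],
    [50,[-0.006,0,0],0],
    [50,[-0.006,0,0],0],
    [50,[-0.006,0,0],0],
    [50,[-0.006,0,0],0],
    [50,[-0.006,0,0],0],
    [50,[-0.006,0,0],0],
    [50,[-0.006,0,0],0]
  ]
}}

```text
clock: 2.1
eef_pos: [0.4671, 0.1172, 0.1019]
orientation: [0.67, 3.069, 0.0]
ft_force: [-1.1, 0.5, 0.9]
width: 0.0426
grasp_force: 0.4
```

```bash
python3 go.py; python3 -c "
from h import *
a=cap('top','t1')['pixels'][100:260,170:370];b=cap('side','s1')['pixels'][120:280,190:390]
cv2.imwrite('pics/p1.png',cv2.resize(np.hstack([a,b]),None,fx=2,fy=2,interpolation=cv2.INTER_CUBIC))"
```

```text
t 2.1 pos [0.4671 0.1172 0.1019] yaw of -x -0.43 z [ 0.001  0.    -1.   ] w 0.0426475741605323 F [-1.12  0.53  0.93]
```

View pics/p1.png

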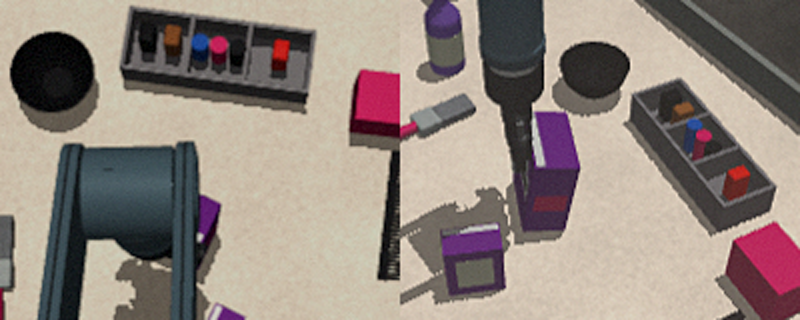

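The fingertips are at the slot face near the top and the box is starting to tilt, with about 1 N of contact. I'll continue the push.

Emit:
{"op": "arm_command", "data": {
  "steps": [
    [50,[-0.006,0,0],0],
    [50,[-0.006,0,0],0],
    [50,[-0.006,0,0],0],
    [50,[-0.006,0,0],0],
    [50,[-0.006,0,0],0],
    [50,[-0.006,0,0],0],
    [50,[0,0,0],0]
  ]
}}

```text
clock: 2.78
eef_pos: [0.5005, 0.1018, 0.1014]
orientation: [0.671, 3.068, 0.0]
ft_force: [0.4, 0.3, -0.2]
width: 0.0429
grasp_force: 0.0
```

```bash
python3 go.py; python3 -c "
from h import *
b=cap('side','s2')['pixels'][120:280,190:390]
cv2.imwrite('pics/p2.png',cv2.resize(b,None,fx=2,fy=2,interpolation=cv2.INTER_CUBIC))"
```

```text
t 2.7833 pos [0.5005 0.1018 0.1014] yaw of -x -0.43 z [ 0.001 -0.    -1.   ] w 0.04289367687977249 F [ 0.4   0.25 -0.16]
```

View pics/p2.png

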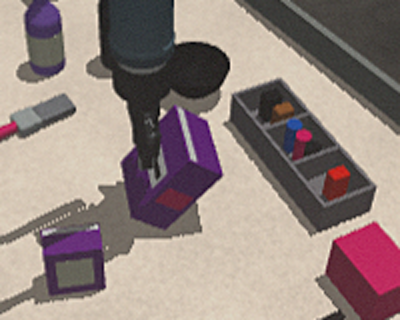

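The box is past its balance point and falling away. I'll let it settle, then back off to uncover the view.

Emit:
{"op": "arm_command", "data": {
  "steps": [
    [50,[0,0,0],0],
    [50,[0,0,0],0],
    [50,[0.01,0,-0.02],0],
    [50,[0.02,0,-0.01],0],
    [50,[0.03,0,0],0],
    [50,[0.03,0,0],0],
    [50,[0.03,0,0],0],
    [50,[0.03,0,0],0],
    [50,[0.02,0,0],0],
    [50,[0,0,0],0]
  ]
}}

```text
clock: 3.67
eef_pos: [0.3397, 0.1742, 0.1309]
orientation: [-0.666, -3.067, 0.001]
ft_force: [0.3, -0.7, -0.3]
width: 0.0429
grasp_force: 0.0
```

```bash
python3 go.py; python3 -c "
from h import *
b=cap('top','t3')['pixels'][90:250,170:370]
cv2.imwrite('pics/p3.png',cv2.resize(b,None,fx=4,fy=3.75,interpolation=cv2.INTER_CUBIC))"
```

```text
t 3.6667 pos [0.3397 0.1742 0.1309] yaw of -x -0.427 z [-0.003  0.    -1.   ] w 0.042871114612702765 F [ 0.3  -0.67 -0.34]
```

View pics/p3.png

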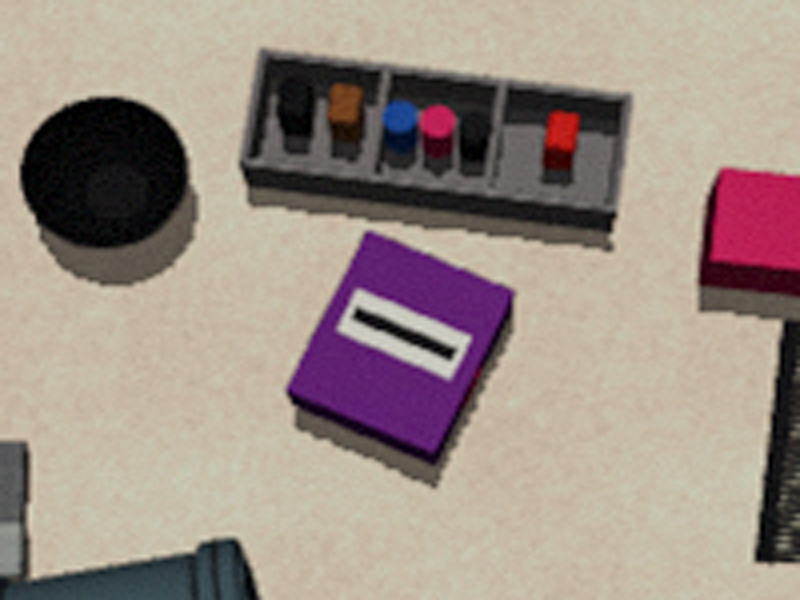

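The box lies on its back with the slot up. Its upper-face corners in the crop are (366,232), (513,290), (437,458), (289,393).

```bash
cat > m.py <<'E'
from h import *
A=-0.13; X=np.array([np.cos(A),np.sin(A),0]);Y=np.array([-X[1],X[0],0]);O=np.array([.6968,.0457,0])
def meas(f,L,u0=170,v0=90):
    c=load(f); p=ray(c,[((x+.5)/4-.5+u0,(y+.5)/3.75-.5+v0) for x,y in L],.062)
    yw=[np.arctan2(*(p[i]-p[j])[1::-1]) for i,j in((0,3),(1,2))]+[np.arctan2(-(p[i]-p[j])[0],(p[i]-p[j])[1]) for i,j in((0,1),(3,2))]
    print('sizes',[round(float(np.linalg.norm(p[i]-p[(i+1)%4])),4) for i in range(4)],'yaws',np.round(yw,3))
    t=(p[0]+p[1])/2;b=(p[2]+p[3])/2
    print('top',t.round(4),'org frame',((t-O)@X).round(4),((t-O)@Y).round(4),'bottom',b.round(4),'ctr',p.mean(0).round(4),((p.mean(0)-O)@Y).round(4))
E
python3 -c "
from m import *
meas('t3',[(366,232),(513,290),(437,458),(289,393)])"
```

```text
sizes [0.1072, 0.131, 0.1083, 0.1274] yaws [-0.406 -0.398 -0.411 -0.444]
top [0.6401 0.0383 0.062 ] org frame -0.0553 -0.0147 bottom [0.5211 0.0888 0.062 ] ctr [0.5806 0.0636 0.062 ] 0.0027
```

Emit:
{"op": "arm_command", "data": {
  "steps": [
    [70,[-0.03,-0.005,0],0],
    [70,[-0.03,-0.005,0],0],
    [70,[-0.03,-0.005,0],0],
    [70,[-0.03,-0.006,0],0],
    [70,[-0.029,-0.006,0],0],
    [70,[0,0,0],-0.1],
    [70,[0,0,0],-0.1],
    [70,[0,0,0],-0.1],
    [70,[0,0,0],0],
    [70,[0,0,0],0]
  ]
}}

```text
clock: 4.55
eef_pos: [0.4693, 0.0861, 0.1312]
orientation: [0.209, 3.134, -0.0]
ft_force: [-0.3, 0.8, 0.4]
width: 0.0596
grasp_force: 0.0
```

```bash
python3 go.py 0.464 0.088 0.02
```

```text
t 4.55 pos [0.4693 0.0861 0.1312] yaw of -x -0.133 z [ 0. -0. -1.] w 0.05957393247795546 F [-0.34  0.77  0.43]
tool shift [0.0056 0.0012 0.1112]
```

Emit:
{"op": "arm_command", "data": {
  "steps": [
    [70,[0.005,0.001,0.028],0],
    [70,[0,0,0.028],0],
    [70,[0,0,0.028],0],
    [70,[0,0,0.027],0],
    [70,[0,0,0],0],
    [70,[-0.008,0,0],0],
    [70,[-0.008,0,0],0],
    [70,[-0.007,0,0],0],
    [70,[-0.006,0,0],0],
    [70,[-0.006,0,0],0],
    [70,[-0.006,0,0],0],
    [70,[-0.006,0,0],0]
  ]
}}

```text
clock: 5.55
eef_pos: [0.511, 0.082, 0.0207]
orientation: [0.204, 3.135, -0.0]
ft_force: [-1.2, -0.2, 0.2]
width: 0.0599
grasp_force: 0.6
```

```bash
python3 go.py
```

```text
t 5.55 pos [0.511  0.082  0.0207] yaw of -x -0.13 z [ 0. -0. -1.] w 0.059859799191886595 F [-1.16 -0.19  0.23]
```

Emit:
{"op": "arm_command", "data": {
  "steps": [
    [70,[-0.005,0,0],0],
    [70,[-0.005,0,0],0],
    [70,[-0.005,0,0],0],
    [70,[-0.005,0,0],0],
    [70,[0,0,0],0]
  ]
}}

```text
clock: 5.97
eef_pos: [0.5317, 0.0793, 0.0204]
orientation: [0.204, 3.133, -0.0]
ft_force: [0.8, 0.2, -0.8]
width: 0.0601
grasp_force: 0.0
```

```bash
python3 go.py; python3 -c "
from h import *
b=cap('top','t4')['pixels'][90:250,170:370];a=cap('side','s4')['pixels'][120:280,190:390]
cv2.imwrite('pics/p4.png',cv2.resize(np.hstack([b,a]),None,fx=2,fy=2,interpolation=cv2.INTER_CUBIC))"
```

```text
t 5.9667 pos [0.5317 0.0793 0.0204] yaw of -x -0.13 z [ 0.002 -0.    -1.   ] w 0.06006157025300189 F [ 0.82  0.21 -0.8 ]
```

View pics/p4.png

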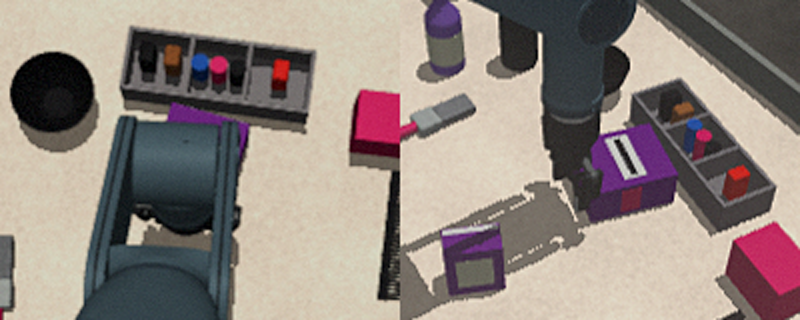

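The box is nearly square with about 20 mm to go. I'll keep pushing slowly.

Emit:
{"op": "arm_command", "data": {
  "steps": [
    [70,[-0.004,0,0],0],
    [70,[-0.004,0,0],0],
    [70,[-0.004,0,0],0],
    [70,[-0.003,0,0],0],
    [70,[-0.003,0,0],0],
    [70,[0,0,0],0]
  ]
}}

```text
clock: 6.57
eef_pos: [0.5491, 0.0771, 0.0204]
orientation: [0.204, 3.134, -0.0]
ft_force: [1.1, 0.2, -0.5]
width: 0.0595
grasp_force: 0.0
```

Emit:
{"op": "arm_command", "data": {
  "steps": [
    [70,[-0.003,0,0],0],
    [70,[-0.003,0,0],0],
    [70,[0,0,0],0]
  ]
}}

```text
clock: 6.82
eef_pos: [0.5544, 0.0763, 0.0202]
orientation: [-0.204, -3.135, 0.0]
ft_force: [-0.9, -0.7, -0.0]
width: 0.0595
grasp_force: 0.5
```

Emit:
{"op": "arm_command", "data": {
  "steps": [
    [70,[-0.002,0,0],0],
    [70,[-0.002,0,0],0],
    [70,[0,0,0],0]
  ]
}}

```text
clock: 7.07
eef_pos: [0.5567, 0.076, 0.02]
orientation: [-0.204, -3.132, 0.0]
ft_force: [-5.8, -0.6, 3.0]
width: 0.0599
grasp_force: 2.7
```

Emit:
{"op": "arm_command", "data": {
  "steps": [
    [70,[-0.002,0,0],0],
    [70,[0,0,0],0]
  ]
}}

```text
clock: 7.23
eef_pos: [0.5566, 0.076, 0.0198]
orientation: [-0.204, -3.128, -0.0]
ft_force: [-10.8, -0.8, 6.8]
width: 0.0598
grasp_force: 5.3
```

```bash
python3 go.py
```

```text
t 7.2333 pos [0.5566 0.076  0.0198] yaw of -x -0.13 z [-0.007  0.    -1.   ] w 0.05982451222029729 F [-10.78  -0.76   6.78]
```

Firm contact, and the box is stopped against the organiser. I'll back off and check.

Emit:
{"op": "arm_command", "data": {
  "steps": [
    [70,[0.003,0,0],0],
    [70,[0.01,0,0],0],
    [70,[0.02,0,0],0],
    [70,[0.02,0,-0.02],0],
    [70,[0.03,0,-0.025],0],
    [70,[0.03,0,-0.025],0],
    [70,[0.03,0,-0.025],0],
    [70,[0.02,0,-0.02],0],
    [70,[0.02,0,-0.02],0],
    [70,[0,0,0],0]
  ]
}}

```text
clock: 8.07
eef_pos: [0.3772, 0.1001, 0.1585]
orientation: [0.201, 3.13, 0.001]
ft_force: [0.2, 0.6, 0.7]
width: 0.0599
grasp_force: 0.0
```

```bash
python3 go.py; python3 -c "
from h import *
b=cap('top','t5')['pixels'][90:250,170:370]
cv2.imwrite('pics/p5.png',cv2.resize(b,None,fx=4,fy=3.75,interpolation=cv2.INTER_CUBIC))"
```

```text
t 8.0667 pos [0.3772 0.1001 0.1585] yaw of -x -0.129 z [ 0.005  0.    -1.   ] w 0.05986322849272527 F [0.21 0.56 0.66]
```

View pics/p5.png

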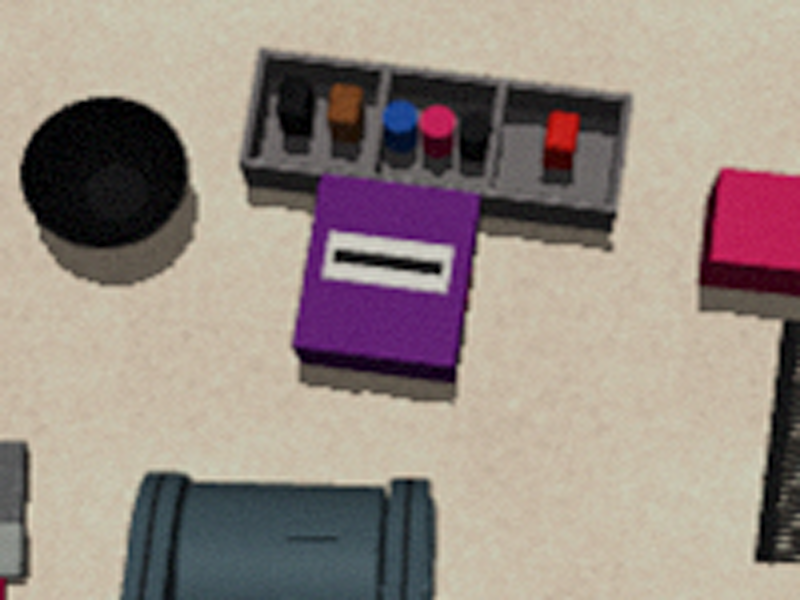

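The box is against the organiser and square, with the slot up. Its corners are about (322,175), (479,194), (457,368), (297,348).

```bash
python3 -c "
from m import *
meas('t5',[(322,175),(479,194),(457,368),(297,348)])
# organiser front top edge (crop) now
c=load('t5');p=ray(c,[((x+.5)/4-.5+170,(y+.5)/3.75-.5+90) for x,y in [(242,165),(615,204)]],.055);print(((p-O)@X).round(4))"
```

```text
sizes [0.1068, 0.1282, 0.1072, 0.1281] yaws [-0.121 -0.118 -0.136 -0.138]
top [0.6967 0.0644 0.062 ] org frame -0.0025 0.0186 bottom [0.5695 0.0797 0.062 ] ctr [0.6331 0.0721 0.062 ] 0.0179
[0.0006 0.0036]
```

```bash
python3 -c "
from station import ctrl; print(ctrl.finish_job())"
```

```text
the job is handed in; nothing more can be done
None
```

The job is handed in, but the judge's verdict was not shown: the middle-sized box lies on its back, slot up, its former top end against the organiser front (within about 4 mm by camera, stopped by firm contact), square within 0.02 rad and about 18 mm off centre, with nothing else touched on purpose.

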